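# Close a bead-blast masking fixture with its plate and hairpin clip

## Task

Close up the bead-blasting fixture that already holds its aluminium block: lay the steel masking plate over the two studs, large hole on the thick cross-drilled stud, until it sits flat on both shoulders, then push the straight leg of the hairpin clip through that stud's cross-hole until the clip's sprung leg has snapped over the shank and hugs it. Let go of everything and leave the jar, the caliper and the screwdriver where they are.

Things in the scene. Friction and masses are not known exactly. Their poses are not given: they have to be found in the camera images.
- fixture: Fixed masking fixture: dark steel base 176 (x) x 76 x 12 mm, aluminium block 22 mm high in its middle, steel stud at each end, thick at x = -58 mm (the end nearer the robot), thin at x = +58 mm. Studs stand on shoulders 34 and 26 mm across, top 34.5 mm above the bench, which carry the plate. Origin: centre of underside; z up, x roughly away from the robot and to the right.
- stud_seat (a point): On the thick stud's axis at shoulder height (34.5 mm above the bench): the plate's large hole, at its underside, belongs here. The shank is 24 mm across; its top is 59.5 mm above the bench and tapers to 15 mm over the last 5.5 mm.
- dowel_seat (a point): On the thin stud's axis at shoulder height: the plate's small hole, at its underside, belongs here. The stud is 12 mm across; its top is 49 mm above the bench and tapers to 6 mm over the last 4.5 mm.
- cross_hole (a point): Centre of the thick stud's cross-hole, 45 mm above the bench (5.5 mm above the seated plate's top). The hole is 7.5 mm across, countersunk at both mouths, level along the fixture's x. The clip goes in from the fixture's end, moving along fixture +x; from the other side the plate blocks its grip.
- mask_plate: Loose steel plate 170 (x) x 54 x 5 mm with rounded ends, 0.15 to 0.31 kg, flat on the bench. Large hole 27.4 mm at x = -58 mm, 18 mm window in the middle, small hole 17 x 15 mm at x = +58 mm. Mid-length on each long edge an ear is folded up, 40 mm long, 3 mm thick, top 25 mm above the underside; grip from above across the ears' outer faces (54 mm apart). Origin: centre of underside; z up.
- large_hole (a point): Centre of the plate's large hole at the plate's underside.
- small_hole (a point): Centre of the plate's small hole at the plate's underside.
- clip: Loose hairpin clip of 5 mm wire, flat on the bench. Black grip 36 (x) x 30 (y) x 24 mm high, flat sides: grip it from above across y. Two legs run along +x, level, 12 mm above the grip's underside: straight leg at y = -6 mm; on its +y side the sprung leg, bulging for the shank (up to y = +9 mm) and flared at its end. Origin: centre of the grip's underside; z up. Mass 0.08 kg.
- clip_seat (a point): On the straight leg's axis, 54 mm ahead (x) of the grip's centre and 42 mm behind the tip: it belongs at the centre of the cross-hole. Pushing the clip home takes about 5 to 8 N, mostly in the last 30 mm, before the sprung leg snaps in. Let go, the clip droops a few degrees.
- clip_tip (a point): Tip of the clip's straight leg, on its axis, 96 mm ahead of the grip's centre; the last few mm are thinned to 3.2 mm.
- clip_leg (a joint): Opening angle of the sprung leg (rad): 0 at rest, about 0.025 when hugging the shank, about 0.12 while it rides over the shank's widest place. It springs back (1.8 N m/rad).
- bead_jar: White screw-top jar 59 mm across and 78 mm high standing to the right of the fixture; not to be disturbed. Origin: centre of its underside.
- caliper: Digital caliper 224 x 73 x 14 mm lying to the right of the work; not to be disturbed. Origin: middle of its underside.
- screwdriver: Screwdriver with black handle, 200 mm long, lying behind the work on the left; not to be disturbed. Origin: middle of its underside.
Things that resemble listed ones, but are neither listed nor needed, are in the scene too. Leave any pink look-alike of the clip alone.

How it is judged (in metres and radians):
On the way, in this order (a step that is already met when the one before it is completed fails the run):
1. the plate sits flat on both shoulders with the studs through its holes (horizontal distance between large_hole and stud_seat below 0.004 m and horizontal distance between small_hole and dowel_seat below 0.006 m and z of large_hole in the frame of stud_seat below 0.0025 m and z of small_hole in the frame of dowel_seat below 0.0025 m), for 0.2 s.
2. the clip's straight leg is through the cross-hole and its sprung leg has snapped over the shank (x of clip_seat in the frame of cross_hole between -0.004 and 0.004 m and distance between clip_seat and cross_hole below 0.005 m and angle between the x axis of clip and the x axis of fixture, either way round below 0.25 rad and value of joint clip_leg below 0.08 rad), for 0.2 s.
At the end, for the whole second after the job is handed in: Plate on both shoulders: hole centres within 4 mm (thick stud) and 6 mm (thin) of the axes, underside within 2.5 mm. Clip seat point within 5 mm of the cross-hole centre, clip within 0.25 rad of its line, sprung leg under 0.08 rad. All released and at rest (all of step 1 and distance between clip_seat and cross_hole below 0.005 m and angle between the x axis of clip and the x axis of fixture, either way round below 0.25 rad and value of joint clip_leg below 0.08 rad and linear speed of each of clip, mask_plate below 0.02 m/s); the robot touches nothing.
It fails at once if the jar, the caliper or the screwdriver is moved by more than 20 mm (distance of any of bead_jar, caliper, screwdriver from where it was at the start of the episode above 0.02 m).
It also fails if it takes over 58 s, if anything falls off the work surface, if the arm or the gripper's body presses on something with over 40 N, if the wrist force passes 120 N, or if a joint passes its speed limit or range.

## Robot

A 6-joint arm with a two-finger parallel gripper is mounted at the origin on a cart in front of the work surface, level with it; the furniture and walls round the work are solid. World frame = base frame: x ahead of the robot, y to its left, z up, the work surface at z = 0. Lengths are in mm, angles in rad, forces in N, time in s.
With the tool pointing down it reaches from about 275 to 1000 mm from the base axis. Payload 8.4 kg.
Tool frame: the origin (TCP) lies between the finger pads; the fingertips stand r.tips_ahead ahead of it and the grasp point (between the pads) lies 6 mm ahead of it (r.tips_ahead is the distance from the TCP to the fingertips, in mm); z points along the fingers, y is the line along which they close (so a half turn about z gives the same grasp; the last joint's range is limited). The gripper opens to 85 mm and grips with 20 to 120 N. Pads are 22 mm wide; open, the fingers measure 114 mm over their backs; the gripper's body (76 mm by 85 mm) begins 54 mm behind the grasp point. The pads swing forward as they close: fully open they stand 13 mm farther back than shut.
Start: joints at [-0.002, 0.353, 1.633, -0, 1.155, -0.002], TCP at [625.002, -0, 256.281] pointing down, gripper open.
Joint ranges: [-2.63, 2.63], [-0.92, 2.1], [0.06, 2.66], [-1.3, 4.44], [0, 2.69], [-3.02, 3.02]. Speed limits (rad/s): [2.22, 2.22, 2.79, 3.14, 3.14, 3.14].

## Interface

Orientations are given as [roll, pitch, yaw] about the fixed x, y, z axes, in that order (R = Rz(yaw) Ry(pitch) Rx(roll)).
In Python, from rig import r gives the robot as it stands.
- The arm moves only by the tool carry_out, never from a script. Its arguments are lists of equal length, an entry for each row: "delta_pos": the shift along the tool's x, y, z in m, a list of three; "rot": the turn, a rotation vector about the tool's x, y, z in degrees, a list of three. A call has 1 to 8 rows; each row is the pose to reach, as a shift and turn from the pose commanded when the call began, along the tool's axes at that moment; what a row does not reach only later rows make up. A row lasts 1/8 s, in which the tool goes at most 62.5 mm and 10.7 degrees, less where a joint would pass 70% of its speed; a pose out of reach is approached as far as the arm can. A call with a gripper value outside its range is refused whole. "claw" is the finger opening in m, from 0 to 0.0854, set as the call begins (left out, the last holds). The fingers move at their own pace and stop on an object; "grip_force" is the grip in N (left out, the last holds). Time passes only in rows, so rows that repeat a pose let the fingers close. It gives the time, the measured TCP pose, the force, the opening and the grip force at its end, in the units of the state.
- r.sense(): the state, without advancing time (a new reading comes with each control period).
- r.grab_frame(name): name is "scene" or "side" or "wrist"; returns the picture (384x512x3 uint8, blue, green, red); there is no depth.
- r.camera_info(name): a dict with "fx", "fy", "cx", "cy" (pixels), "pose" (4x4, takes a point from camera to world coordinates); the wrist camera has in their place "hand_eye" (4x4, takes a point from camera to tool coordinates, whose origin is the TCP and whose axes are the flange's). Camera axes: x right, y down, z forward; pixel columns grow to the right and rows downward; lengths in mm; the calibration is good to about 2 mm. A picture is of the moment at which its call begins: read the wrist's pose just before it. camera_info takes no time and is no camera call.
- r.sign_off(): hands the job in; it is judged then, once.
Trained networks look in the newest picture that a camera, given by its name, has taken for a name from the list of things; names that differ only in an ending like _2 or _b are one class to them, and where a whole thing is asked for, a point or a joint stands for the part that bears it (a point fixed in the world has none). Each returns a list of dicts, best first, with "p" (0 to 1); they miss things now and then, are a little off and sometimes report something else, mostly with a low value. They report only what shows in the picture. A call takes as long as a camera call. They do not tell look-alikes from the thing itself.
- r.recognise(thing, camera): "box" ([left, top, right, bottom] in pixels, round what is visible of it).
- r.cut_out(thing, camera): "mask" (384x512 bool, what is visible of it) and "box" ([left, top, right, bottom] in pixels, round what is visible of it).
The state is a dict: "clock": time; "qpos": joint angles; "qvel": joint speeds; "joint_efforts": joint torques, N m; "eef_pos": TCP position; "tcp_rot": TCP orientation; "contact_force": force on the tool from outside, world axes, zero at the start; "wrist_torque": the same for the moment, N m; "opening": opening from 0.0 (shut) to 1.0 (fully open); "grasp_force": force on a finger pad.
Only numpy, scipy, OpenCV 4.12 (cv2) and the standard library are available. Lean on these libraries where they do the work, as an engineer would, in place of code of your own. Each camera call takes 0.05 s, during which the arm holds its last target. There are 200 camera calls.

## Working session

There is one attempt and no reset: what is moved stays moved. The work goes in short steps, Python scripts to look and compute and a tool call to move; the robot and the scene stay as the last step left them, time stands still between calls to the robot, and variables do not carry over. Pictures are saved under pics/ and viewed, at most 10 in all, crops included, and the job is handed in when it is done.

Besides the shell and the picture viewer there is one more tool, called after ">>>" as name(argument=value, ...) on one line, values as JSON. carry_out: Moves the arm, as the interface text tells. Its arguments: {"type":"object","properties":{"delta_pos":{"type":"array","items":{"type":"array","items":{"type":"number"}}},"rot":{"type":"array","items":{"type":"array","items":{"type":"number"}}},"claw":{"type":"number"},"grip_force":{"type":"number"}},"required":["delta_pos","rot"]}

```bash
mkdir -p pics; ls
python3 - <<'E'
from rig import r
import cv2,numpy as np
s=r.sense();print(s, r.tips_ahead)
ims=[]
for c in("scene","side","wrist"):
    im=r.grab_frame(c);cv2.imwrite(f"pics/{c}0.png",im);i=r.camera_info(c);print(c,i)
    for t in("fixture","mask_plate","clip","bead_jar","caliper","screwdriver"):
        for d in r.recognise(t,c)[:3]:
            print(t,np.round(d["box"]),round(d["p"],2))
E
```

```text
pics
{'clock': 0.0, 'qpos': array([-2.40881945e-03,  3.53663915e-01,  1.63415477e+00,  4.56930078e-05,
        1.15519576e+00, -2.42364433e-03]), 'qvel': array([ 1.07823867e-04,  5.12581607e-05, -1.20749180e-03, -2.19893823e-03,
        5.02641933e-04, -9.02904069e-04]), 'joint_efforts': array([-2.03471049e-03, -6.05236173e+01, -3.42063046e+01, -2.62302356e-04,
        9.48130677e-03,  3.61521288e-06]), 'eef_pos': array([6.24547534e+02, 8.86015511e-03, 2.55542981e+02]), 'tcp_rot': array([-3.14017097e+00, -4.52228621e-05,  1.57079264e+00]), 'contact_force': array([0.08541341, 0.37102368, 0.4491457 ]), 'wrist_torque': array([ 0.03053672, -0.02931074, -0.04248166]), 'grasp_force': 0.0, 'opening': 1.001669257528611} 25.0
scene {'fx': 484.4301521724608, 'fy': 484.4301521724608, 'cx': 257.653273730026, 'cy': 188.43363144364463, 'pose': array([[-6.98456311e-01, -3.79687427e-01,  6.06626936e-01,
        -3.72660328e+02],
       [-7.15646658e-01,  3.67078812e-01, -5.94224710e-01,
         9.01330627e+02],
       [ 2.93975603e-03, -8.49170539e-01, -5.28110551e-01,
         8.72557951e+02],
   
[... 1036 characters left out ...]
9. 258. 280. 289.] 0.55
screwdriver [261. 173. 277. 184.] 0.54
wrist {'fx': 264.4400022616451, 'fy': 264.4400022616451, 'cx': 257.6650584098906, 'cy': 190.66663049128744, 'hand_eye': array([[ 9.34971866e-04, -9.54540221e-01, -2.98080682e-01,
         7.60423868e+01],
       [ 9.99999560e-01,  8.70813820e-04,  3.48042142e-04,
         6.01593497e-01],
       [-7.26474460e-05, -2.98080876e-01,  9.54540615e-01,
        -1.16480111e+02],
       [ 0.00000000e+00,  0.00000000e+00,  0.00000000e+00,
         1.00000000e+00]])}
fixture [212. 217. 268. 319.] 0.83
mask_plate [ 99.  47. 227. 105.] 0.69
clip [210. 212. 268. 316.] 0.63
clip [ 96. 227. 164. 252.] 0.58
screwdriver [361.   0. 390.  62.] 0.64
```

View pics/scene0.png

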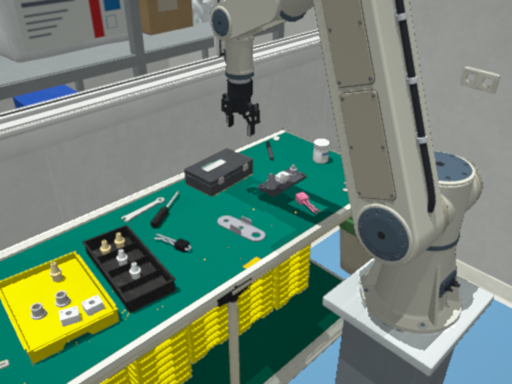

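View pics/side0.png

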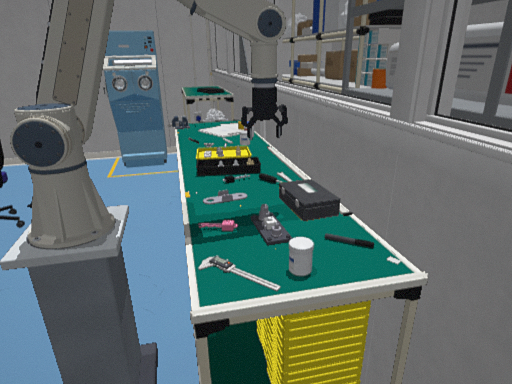

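The black-gripped clip shows at scene (178,243) and side (230,180). The pink look-alike is at scene (306,202) and side (220,227), and I'll leave it alone. The plate is at scene (240,229) and the fixture at (283,181).

```bash
cat > h.py <<'E'
from rig import r
import cv2,numpy as np
from scipy.spatial.transform import Rotation as Ro
def tool():
    s=r.sense();T=np.eye(4);T[:3,:3]=Ro.from_euler('xyz',s['tcp_rot']).as_matrix();T[:3,3]=s['eef_pos'];return T
def cam(c,T=None):
    i=r.camera_info(c);P=i['pose'] if 'pose' in i else (tool() if T is None else T)@i['hand_eye']
    return np.array([[i['fx'],0,i['cx']],[0,i['fy'],i['cy']],[0,0,1]]),P
def px2w(c,uv,z,T=None):
    K,P=cam(c,T);uv=np.atleast_2d(uv).astype(float);d=np.c_[uv,np.ones(len(uv))]@np.linalg.inv(K).T@P[:3,:3].T;o=P[:3,3]
    return o+d*((z-o[2])/d[:,2])[:,None]
def w2px(c,X,T=None):
    K,P=cam(c,T);X=np.atleast_2d(X);q=(X-P[:3,3])@P[:3,:3]@K.T;return q[:,:2]/q[:,2:]
E
python3 - <<'E'
from h import *
np.set_printoptions(suppress=True,precision=1)
for c,n,uv,z in [("scene","plate",(240,229),5),("side","plate",(222,199),5),("wrist","plate",(163,76),5),("scene","clip",(178,243),12),("side","clip",(230,180),12),("scene","fix",(282,181),20),("side","fix",(272,228),20),("wrist","fix",(240,268),20),("scene","pink",(306,202),12),("side","jar",(302,272),0),("side","cal",(240,274),5),("scene","sd",(163,211),10)]:
    print(n,c,px2w(c,uv,z)[0])
im=cv2.imread("pics/scene0.png")[190:270,140:270]
im2=cv2.imread("pics/wrist0.png")
a=cv2.resize(im,(480,296),interpolation=3)
cv2.imwrite("pics/m.png",np.vstack([cv2.resize(a,(512,220)),im2]))
E
```

```text
plate scene [496.3 123.4   5. ]
plate side [488.5  99.9   5. ]
plate wrist [504.1 115.2   5. ]
clip scene [563.  301.4  12. ]
clip side [548.6 281.2  12. ]
fix scene [ 583.2 -151.4   20. ]
fix side [ 595.4 -198.6   20. ]
fix wrist [ 598.6 -158.7   20. ]
pink scene [ 448.4 -121.1   12. ]
jar side [ 613.3 -405.3    0. ]
cal side [ 463.1 -383.5    5. ]
sd scene [728.5 237.5  10. ]
```

View pics/m.png

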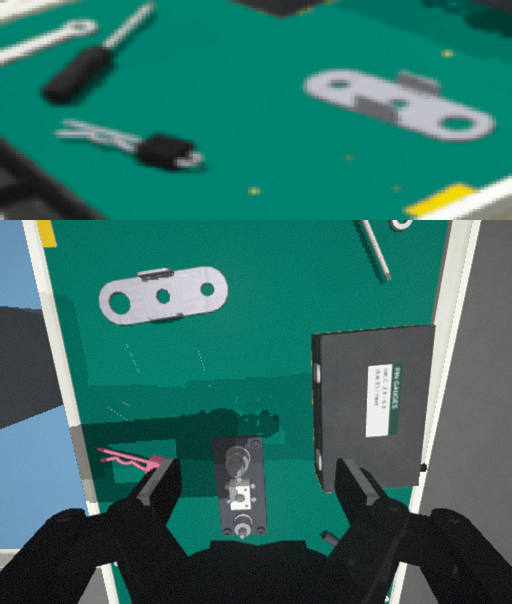

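Run:
```python
from h import *
np.set_printoptions(suppress=True,precision=1)
a=px2w("wrist",[(237,240)],59.5)[0];b=px2w("wrist",[(243,305)],49)[0]
print("thick",a,"thin",b,np.linalg.norm((b-a)[:2]),np.degrees(np.arctan2(*(b-a)[[1,0]])),(a+b)/2)
a=px2w("wrist",[(120,83)],5)[0];b=px2w("wrist",[(208,69)],5)[0]
print("large",a,"small",b,np.linalg.norm((b-a)[:2]),np.degrees(np.arctan2(*(b-a)[[1,0]])),(a+b)/2)
print("case",px2w("wrist",[(312,113),(325,272),(430,105)],45))
```

```text
thick [598.5 -89.9  59.5] thin [ 604.1 -202.7   49. ] 112.90641217208167 -87.16212537261595 [ 601.3 -146.3   54.2]
large [447.6 106.8   5. ] small [562.3 123.5   5. ] 115.86097172058341 8.277918146379047 [505.  115.2   5. ]
case [[ 690.2   70.5   45. ]
 [ 722.5 -148.6   45. ]
 [ 828.8   79.7   45. ]]
```

>>> carry_out(delta_pos=[[-0.05,-0.008,0.02],[-0.1,-0.016,0.04],[-0.147,-0.024,0.056],[-0.147,-0.024,0.056],[-0.147,-0.024,0.056]], rot=[[0,0,-1],[0,0,-2],[0,0,-2.8],[0,0,-2.8],[0,0,-2.8]])

```text
clock: 1.68
eef_pos: [601.2, -146.8, 200.5]
tcp_rot: [3.141, -0.0, 1.619]
contact_force: [1.0, 0.2, -0.4]
opening: 0.998
grasp_force: 0.0
```

Run:
```python
from h import *
np.set_printoptions(suppress=True,precision=2)
T=tool();im=r.grab_frame("wrist");cv2.imwrite("pics/fx.png",im);np.save("Tfx.npy",T)
print(T[:3,3],r.sense()['tcp_rot'])
cv2.imwrite("pics/fxc.png",cv2.resize(im[90:340,160:380],None,fx=2.4,fy=2.4,interpolation=3))
```

```text
[ 601.24 -146.78  200.5 ] [ 3.14 -0.    1.62]
```

View pics/fxc.png

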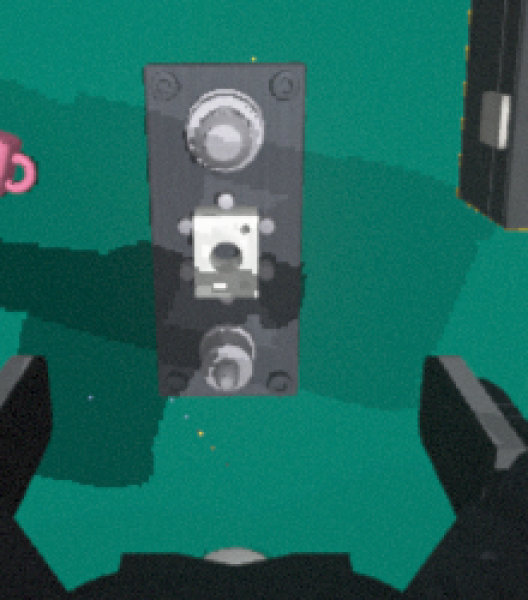

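The top view shows the base corners in the crop at (145,63), (306,64), (159,397) and (299,396). The thick stud is at about (225,135) and the thin one at (227,365).

```bash
cat >> h.py <<'E'
from scipy.optimize import least_squares
def fit(c,pts,uv,x0,T=None):
    pts=np.array(pts,float);uv=np.array(uv,float)
    def X(p):
        q=pts.copy();q[:,:2]=pts[:,:2]@Ro.from_euler('z',p[2]).as_matrix()[:2,:2].T+p[:2];return q
    f=lambda p:(w2px(c,X(p),T)-uv).ravel()
    s=least_squares(f,x0,x_scale=[1,1,.01],loss='soft_l1');return s.x,f(s.x).reshape(-1,2)
E
python3 - <<'E'
from h import *
np.set_printoptions(suppress=True,precision=2)
T=np.load("Tfx.npy")
pts=[(-88,-38,12),(-88,38,12),(88,-38,12),(88,38,12),(-58,0,34.5),(58,0,34.5),(-58,0,59.5),(58,0,49)]
uv=np.array([(145,63),(306,64),(159,397),(299,396),(225,130),(227.5,353),(224,139),(227,375)])/2.4+[160,90]
for sel in (range(8),range(4),range(4,8)):
    sel=list(sel);p,e=fit("wrist",np.array(pts)[sel],uv[sel],[601,-147,-1.52],T);print(p,np.degrees(p[2]));print(e.T)
E
```

```text
[ 599.2  -165.92   -1.52] -86.81633070562162
[[-0.9   0.55 -0.05 -0.24  0.05  0.08  0.12  0.17]
 [-1.22 -2.11 -0.4  -0.34  0.53  5.54  0.17  2.54]]
[ 599.46 -167.25   -1.52] -86.88644602991933
[[-0.57  0.78  0.06 -0.2 ]
 [-0.01 -0.81  0.47  0.59]]
[ 599.02 -164.57   -1.52] -86.84187757699296
[[-0.04 -0.04  0.02  0.04]
 [-0.77  4.51 -1.24  1.48]]
```

>>> carry_out(delta_pos=[[0.04,-0.014,0],[0.1,-0.037,0],[0.16,-0.06,0],[0.21,-0.08,0],[0.262,-0.096,0],[0.262,-0.096,0],[0.262,-0.096,0],[0.262,-0.096,0]], rot=[[0,0,-10],[0,0,-20],[0,0,-30],[0,0,-40],[0,0,-50],[0,0,-60],[0,0,-70],[0,0,-80]])

```text
clock: 2.72
eef_pos: [492.3, 111.7, 201.1]
tcp_rot: [3.141, 0.001, 3.024]
contact_force: [0.0, 0.3, 0.2]
opening: 1.001
grasp_force: 0.0
```

Run:
```python
from h import *
np.set_printoptions(suppress=True,precision=2)
T=tool();im=r.grab_frame("wrist");np.save("Tpl.npy",T);print(T[:3,3])
cv2.imwrite("pics/pl.png",im)
cv2.imwrite("pics/plc.png",cv2.resize(im[70:350,120:420],None,fx=2,fy=2,interpolation=3))
m=r.cut_out("mask_plate","wrist");print([(x["box"],x["p"]) for x in m])
mm=m[0]["mask"].astype(np.uint8);cs,h=cv2.findContours(mm,cv2.RETR_CCOMP,cv2.CHAIN_APPROX_NONE)
for c in cs:
    if len(c)>10: print(cv2.minAreaRect(c))
```

```text
[492.33 111.72 201.06]
[([227.2, 110.3, 295.1, 239.8], 0.7)]
((258.9419860839844, 175.89779663085938), (133.6488037109375, 46.98220443725586), 75.67728424072266)
((272.25, 221.75001525878906), (11.31370735168457, 10.60660171508789), 45.0)
((261.75, 180.25), (14.142135620117188, 13.435027122497559), 45.0)
((249.00001525878906, 134.0), (22.62741470336914, 22.62741470336914), 45.0)
```

View pics/plc.png

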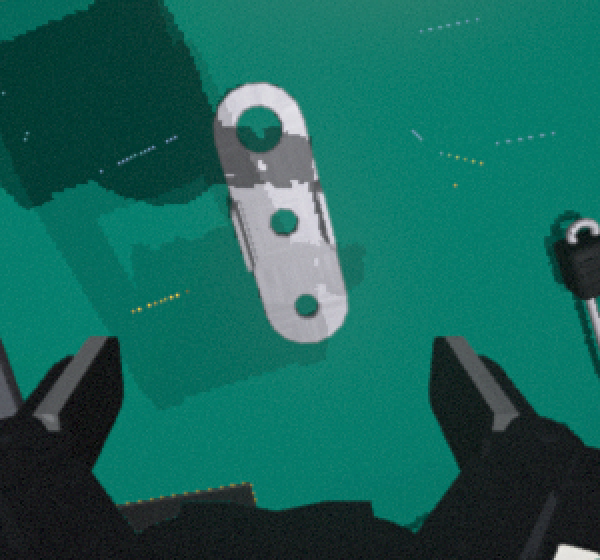

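The plate's holes are at wrist pixels (249,134), (262,181) and (273,222), with the large hole at the top. Both sources agree.

Run:
```python
from h import *
np.set_printoptions(suppress=True,precision=2)
T=np.load("Tpl.npy")
p,e=fit("wrist",[(-58,0,4),(0,0,4),(58,0,4)],[(249.2,134.2),(261.9,180.6),(273,222.3)],[495,115,.14],T)
print(p,np.degrees(p[2]),e.T)
# outline fit: ends
R=T[:3,:3];d=R.T@(np.array([p[0],p[1],0])-T[:3,3]);print("tool-frame shift",d)
yaw=np.degrees(np.arctan2(R[1,0],R[0,0]));print("tool x yaw",yaw,"need world turn",(np.degrees(p[2])+180-yaw+180)%360-180)
```

```text
[502.55 115.78   0.14] 8.189384673025597 [[ 0.02 -0.12  0.1 ]
 [-0.12 -0.03  0.18]]
tool-frame shift [ -9.41   5.1  201.08]
tool x yaw 173.26815931064135 need world turn 14.921225362384234
```

>>> carry_out(delta_pos=[[-0.0094,0.0051,0.04],[-0.0094,0.0051,0.09],[-0.0094,0.0051,0.13],[-0.0094,0.0051,0.155],[-0.0094,0.0051,0.165],[-0.0094,0.0051,0.172],[-0.0094,0.0051,0.178],[-0.0094,0.0051,0.178]], rot=[[0,0,-8],[0,0,-14.9],[0,0,-14.9],[0,0,-14.9],[0,0,-14.9],[0,0,-14.9],[0,0,-14.9],[0,0,-14.9]], claw=0.07, grip_force=50)

```text
clock: 3.82
eef_pos: [502.5, 114.0, 22.6]
tcp_rot: [3.142, 0.001, -3.008]
contact_force: [0.7, -1.2, -0.3]
opening: 0.82
grasp_force: 0.0
```

Run:
```python
from h import *
im=r.grab_frame("wrist");print(tool())
cv2.imwrite("pics/pg.png",im)
```

```text
[[-9.91021073e-01 -1.33703877e-01  7.11432952e-04  5.02587519e+02]
 [-1.33703796e-01  9.91021326e-01  1.59902880e-04  1.13971239e+02]
 [-7.26424863e-04  6.33458369e-05 -9.99999734e-01  2.27412812e+01]
 [ 0.00000000e+00  0.00000000e+00  0.00000000e+00  1.00000000e+00]]
```

View pics/pg.png

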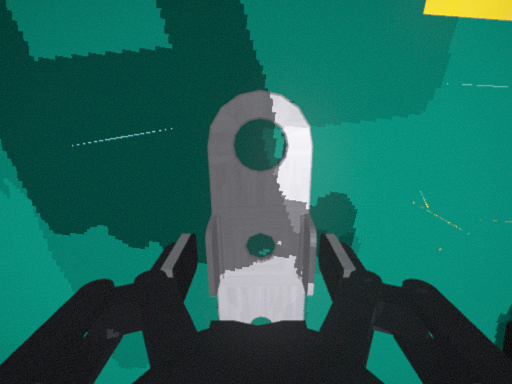

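The ears (at x≈213 and 308) stand between the fingers (185 and 330), so the gripper is well centred. I'll close it and lift.

>>> carry_out(delta_pos=[[0,0,0],[0,0,0],[0,0,0],[0,0,0],[0,0,0],[0,0,-0.03],[0,0,-0.07],[0,0,-0.07]], rot=[[0,0,0],[0,0,0],[0,0,0],[0,0,0],[0,0,0],[0,0,0],[0,0,0],[0,0,0]], claw=0.03, grip_force=60)

```text
clock: 4.88
eef_pos: [504.1, 114.3, 94.8]
tcp_rot: [3.141, 0.005, -3.007]
contact_force: [0.6, -0.6, -2.9]
opening: 0.624
grasp_force: 65.0
```

Run:
```python
from h import *
np.set_printoptions(suppress=True,precision=2)
T=tool();im=r.grab_frame("wrist");print(T[:3,3],r.sense()['grasp_force'])
cv2.imwrite("pics/held.png",im)
K,P=cam("wrist",T)
m=r.cut_out("mask_plate","wrist")
print([(x["box"],x["p"]) for x in m])
for c in cv2.findContours(m[0]["mask"].astype(np.uint8),cv2.RETR_CCOMP,cv2.CHAIN_APPROX_NONE)[0]:
    if len(c)>10: print(cv2.minAreaRect(c))
# predicted pixels in tool frame of large hole for plate centred at tool, underside at TCP z+22.7
for dx in(-3,0,3):
    X=(T@np.array([[58+dx,0,19.,1],[dx,0,19.,1]]).T)[:3].T;print(dx,w2px("wrist",X,T).ravel())
```

```text
[504.11 114.25  94.81] 64.96016318777038
[([203.1, 89.9, 312.7, 323.3], 0.57)]
((257.5, 206.0), (232.0, 109.0), 90.0)
((257.8793029785156, 243.9482421875), (25.068870544433594, 28.411386489868164), 68.19859313964844)
((256.7500305175781, 143.25), (52.32590103149414, 53.03300476074219), 45.0)
-3 [258.1  150.26 257.96 250.65]
0 [258.11 144.37 257.97 246.01]
3 [258.12 138.39 257.97 241.33]
```

>>> carry_out(delta_pos=[[0,-0.01,-0.02],[-0.006,-0.05,-0.02],[-0.015,-0.1,-0.02],[-0.025,-0.15,-0.02],[-0.035,-0.2,-0.02],[-0.045,-0.245,-0.02],[-0.053,-0.28,-0.02],[-0.0568,-0.2926,-0.02]], rot=[[0,0,10],[0,0,20],[0,0,30],[0,0,40],[0,0,50],[0,0,60],[0,0,70],[0,0,80]])

```text
clock: 5.98
eef_pos: [597.3, -170.4, 110.1]
tcp_rot: [-3.139, -0.001, 1.872]
contact_force: [-0.5, 1.5, -3.0]
opening: 0.624
grasp_force: 64.8
```

>>> carry_out(delta_pos=[[0,0,0],[0,0,0],[0,0,0.01],[0,0,0.02],[0,0,0.02],[0,0,0.02]], rot=[[0,0,8],[0,0,14.6],[0,0,14.6],[0,0,14.6],[0,0,14.6],[0,0,14.6]])

```text
clock: 6.72
eef_pos: [597.7, -168.4, 92.0]
tcp_rot: [-3.141, -0.0, 1.626]
contact_force: [-0.4, -0.4, -2.5]
opening: 0.62
grasp_force: 64.8
```

Run:
```python
from h import *
np.set_printoptions(suppress=True,precision=2)
T=tool();im=r.grab_frame("wrist");print(T[:3,3],r.sense()['tcp_rot'])
cv2.imwrite("pics/ov.png",im)
c=im[70:330,180:340];cv2.imwrite("pics/ovc.png",np.hstack([cv2.resize(c,None,fx=2.3,fy=2.3,interpolation=3),cv2.resize(im[95:195,205:310],(420,598)) [:598,:] if 0 else cv2.resize(im[95:195,205:310],(430,598))]))
```

```text
[ 597.72 -168.39   91.99] [3.14 0.   1.63]
```

View pics/ovc.png

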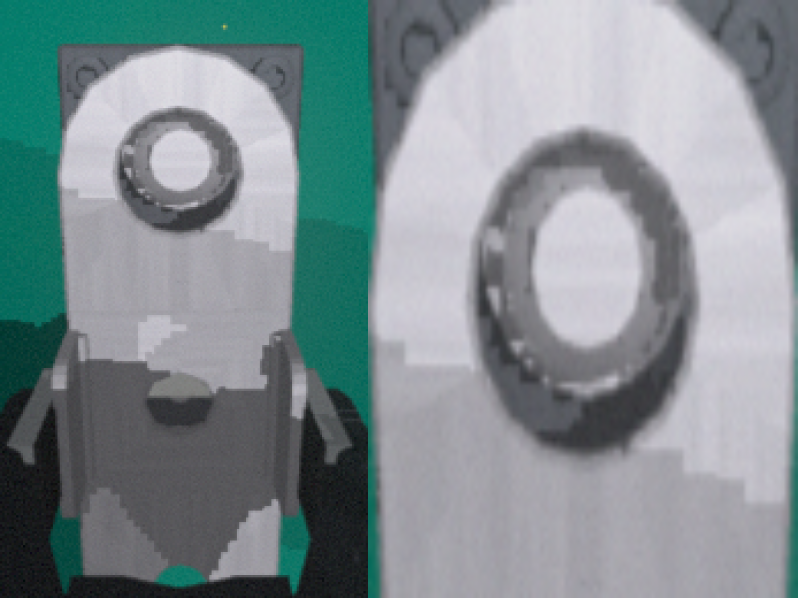

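Run:
```python
from h import *
np.set_printoptions(suppress=True,precision=2)
T=tool()
s=px2w("wrist",[(258.3,139.6)],59.5)[0];h=px2w("wrist",[(258.3,143.7)],73.8)[0]
print(s,h,(T[:3,:3].T@(s-h)))
b=px2w("wrist",[(59/2.3+180,46/2.3+70),(303/2.3+180,46/2.3+70)],12);print(b,np.degrees(np.arctan2(*(b[1]-b[0])[[1,0]])), np.degrees(r.sense()['tcp_rot'][2])-90)
```

```text
[ 595.66 -109.27   59.5 ] [ 595.65 -109.71   73.8 ] [ 0.45  0.03 14.3 ]
[[557.53 -82.54  12.  ]
 [631.34 -78.42  12.  ]] 3.1892336846675056 3.1347288701895337
```

The stud top sits centred under the large hole: the offset is 0.5 mm and the yaw matches. I'll lower the plate slowly.

>>> carry_out(delta_pos=[[0.0005,0,0.008],[0.0005,0,0.016],[0.0005,0,0.022],[0.0005,0,0.027],[0.0005,0,0.031],[0.0005,0,0.033],[0.0005,0,0.0345],[0.0005,0,0.0345]], rot=[[0,0,0],[0,0,0],[0,0,0],[0,0,0],[0,0,0],[0,0,0],[0,0,0],[0,0,0]])

```text
clock: 7.78
eef_pos: [597.9, -168.0, 57.9]
tcp_rot: [3.141, 0.0, 1.625]
contact_force: [-0.0, 0.1, -2.8]
opening: 0.622
grasp_force: 64.9
```

>>> carry_out(delta_pos=[[0,0,0.0005],[0,0,0.001],[0,0,0.001]], rot=[[0,0,0],[0,0,0],[0,0,0]])

```text
clock: 8.15
eef_pos: [597.9, -168.0, 57.7]
tcp_rot: [3.141, 0.0, 1.625]
contact_force: [-2.9, 0.3, 6.7]
opening: 0.618
grasp_force: 66.0
```

Contact on the shoulders (about 9 N). I'll open just clear of the ears, then rise.

>>> carry_out(delta_pos=[[0,0,0],[0,0,0],[0,0,0],[0,0,-0.03],[0,0,-0.08],[0,0,-0.14],[0,0,-0.14],[0,0,-0.14]], rot=[[0,0,0],[0,0,0],[0,0,0],[0,0,0],[0,0,0],[0,0,0],[0,0,0],[0,0,0]], claw=0.07)

```text
clock: 9.15
eef_pos: [597.5, -167.9, 196.6]
tcp_rot: [3.142, 0.0, 1.625]
contact_force: [-0.0, -0.6, 0.1]
opening: 0.818
grasp_force: 0.0
```

Run:
```python
from h import *
T=tool();np.save("Tseat.npy",T);im=r.grab_frame("wrist");print(T[:3,3],r.sense()['tcp_rot'])
cv2.imwrite("pics/seat.png",im)
cv2.imwrite("pics/seatc.png",cv2.resize(im[110:330,190:330],None,fx=2.7,fy=2.7,interpolation=3))
```

```text
[ 597.49809725 -167.91789288  196.6124458 ] [-3.13996032e+00 -5.48422385e-04  1.62490691e+00]
```

View pics/seatc.png

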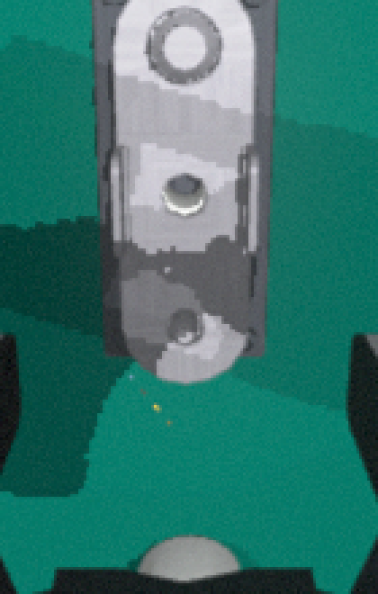

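The plate is down, with both studs showing through its holes: the thick one at crop (184,48) and the thin one at (185,325). Next is the clip.

Run:
```python
from h import *
np.set_printoptions(suppress=True,precision=1)
T=np.load("Tpl.npy");print(px2w("wrist",[(409,202),(411,186),(417,220)],18,T))
Ts=np.load("Tseat.npy");
s=px2w("wrist",[(258.1,127.8)],59.5,Ts)[0];print(s)
g=px2w("wrist",[(409,202)],18,T)[0];d=Ts[:3,:3].T@(g-Ts[:3,3]);print(d)
print(r.sense()['qpos'])
```

```text
[[545.5 289.7  18. ]
 [525.4 290.9  18. ]
 [570.5 300.7  18. ]]
[ 595.4 -109.5   59.5]
[459.7 -27.2 178.6]
[-0.3  0.4  1.7 -0.   1.  -0.3]
```

>>> carry_out(delta_pos=[[0.055,-0.0125,0],[0.115,-0.0125,0],[0.175,-0.0125,0],[0.235,-0.0125,0],[0.295,-0.0125,0],[0.355,-0.0125,0],[0.41,-0.0125,0],[0.454,-0.0125,0]], rot=[[0,0,-10],[0,0,-20],[0,0,-30],[0,0,-40],[0,0,-50],[0,0,-60],[0,0,-70],[0,0,-80]])

```text
clock: 10.2
eef_pos: [559.4, 286.5, 194.7]
tcp_rot: [-3.14, -0.003, 3.028]
contact_force: [0.9, -0.7, 0.3]
opening: 0.821
grasp_force: 0.0
```

>>> carry_out(delta_pos=[[0,0,0.02],[0,0,0.04],[0,0,0.04],[0,0,0.04]], rot=[[0,0,-10],[0,0,-17],[0,0,-17],[0,0,-17]])

```text
clock: 10.7
eef_pos: [560.6, 284.5, 156.4]
tcp_rot: [-3.141, -0.001, -2.968]
contact_force: [0.2, 0.3, 1.4]
opening: 0.822
grasp_force: 0.0
```

Run:
```python
from h import *
T=tool();np.save("Tcl.npy",T);im=r.grab_frame("wrist");print(T[:3,3],r.sense()['tcp_rot'])
cv2.imwrite("pics/cl.png",im)
ms=r.cut_out("clip","wrist");print([(m["box"],m["p"]) for m in ms])
b=np.array(ms[0]["box"]).astype(int);c=(b[:2]+b[2:])//2
x0=max(0,min(512-200,c[0]-100));y0=max(0,min(384-150,c[1]-75));print(x0,y0)
cv2.imwrite("pics/clc.png",cv2.resize(im[y0:y0+150,x0:x0+200],None,fx=4,fy=4,interpolation=3))
```

```text
[560.62904223 284.476471   156.41644904] [ 3.14153007e+00  7.48001818e-05 -2.96783725e+00]
[([262.4, 150.0, 293.3, 259.1], 0.61)]
177 129
```

View pics/clc.png

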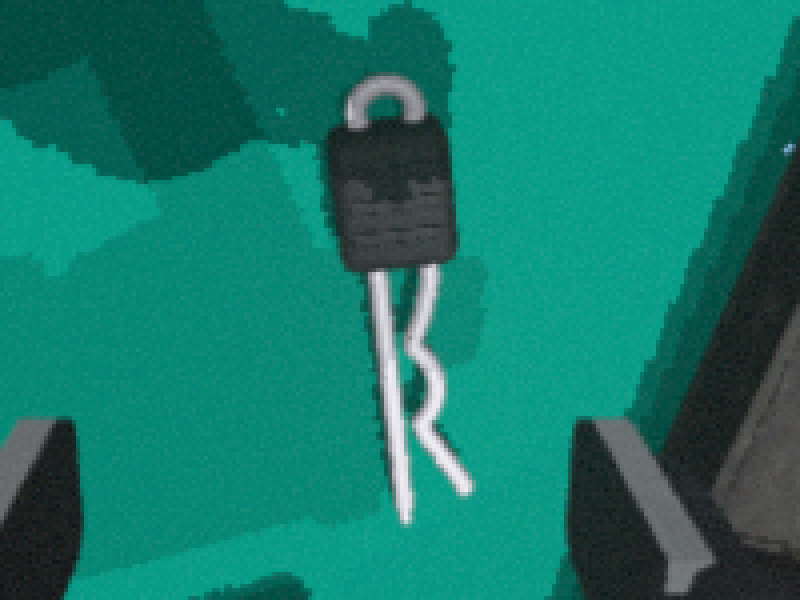

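The clip has a black grip at crop (393,195). Its straight leg is on the left with its tip at (404,522), and the sprung leg is on the right, so this is the real one rather than the pink look-alike.

Run:
```python
from h import *
np.set_printoptions(suppress=True,precision=2)
T=np.load("Tcl.npy")
uv=np.array([(404.5,523),(376,272),(346,271),(457,258),(331,128)])/4+[177,129]
p,e=fit("wrist",[(96,-6,12),(18,-6,12),(18,-15,24),(18,15,24),(-18,-15,24)],uv,[545,290,.15],T)
print(p,np.degrees(p[2]),e.T)
d=T[:3,:3].T@(np.array([p[0],p[1],0])-T[:3,3]);print(d)
yaw=np.degrees(r.sense()['tcp_rot'][2]);print("world turn",(np.degrees(p[2])+180-yaw+180)%360-180)
```

```text
[547.03 300.44   0.28] 16.138995626229615 [[-0.34  0.41 -0.51  1.88 -0.58]
 [-1.35 -4.35  0.5   0.67  0.7 ]]
[ 10.49  18.12 156.42]
world turn 6.157789521192512
```

Run:
```python
from h import *
np.set_printoptions(suppress=True,precision=2)
T=np.load("Tcl.npy")
uv=np.array([(404.5,522),(376,272),(346,271),(457,258),(331,128)])/4+[177,129]
p,e=fit("wrist",[(96,-6,12),(22.6,-6,12),(18,-15,24),(18,15,24),(-18,-15,24)],uv,[545,290,.15],T)
print(p,np.degrees(p[2]),e.T)
d=T[:3,:3].T@(np.array([p[0],p[1],0])-T[:3,3]);print(d)
print("world turn",(np.degrees(p[2])+180-np.degrees(r.sense()['tcp_rot'][2])+180)%360-180)
```

```text
[546.78 300.29   0.28] 16.144104390759477 [[-0.41  0.73 -0.6   1.8  -0.68]
 [-1.31 -0.41  0.25  0.42  0.42]]
[ 10.76  18.02 156.42]
world turn 6.162898285722349
```

Run:
```python
from h import *
np.set_printoptions(suppress=True,precision=0)
for z in(0,40):print(px2w("scene",[(125,226),(174,290)],z))
```

```text
[[755. 359.   0.]
 [427. 415.  -0.]]
[[703. 384.  40.]
 [390. 438.  40.]]
```

>>> carry_out(delta_pos=[[0.0108,0.018,0.03],[0.0108,0.018,0.06],[0.0108,0.018,0.08],[0.0108,0.018,0.08]], rot=[[0,0,-6.1],[0,0,-6.1],[0,0,-6.1],[0,0,-6.1]], claw=0.05)

```text
clock: 11.3
eef_pos: [546.4, 300.0, 75.8]
tcp_rot: [-3.141, -0.002, -2.86]
contact_force: [-0.4, 0.9, 0.8]
opening: 0.584
grasp_force: 0.0
```

Run:
```python
from h import *
im=r.grab_frame("wrist");T=tool();print(T[:3,3],r.sense()['tcp_rot'])
ms=r.cut_out("clip","wrist");print([(m["box"],m["p"]) for m in ms])
g=cv2.cvtColor(im,cv2.COLOR_BGR2HSV)
m=(ms[0]["mask"]&(g[...,2]<90)).astype(np.uint8);c=max(cv2.findContours(m,0,2)[0],key=cv2.contourArea);rr=cv2.minAreaRect(c);print(rr,cv2.boundingRect(c))
for q in [(-18,-15,24),(-18,15,24),(18,-15,24),(18,15,24),(96,-6,12)]:
    X=T@np.array([-q[0],q[1],T[2,3]-q[2],1]);print(q,w2px("wrist",X[:3],T)[0])
cv2.imwrite("pics/cl2.png",im)
```

```text
[547.12941201 300.34162789  76.87993232] [-3.14149395e+00 -3.72266670e-04 -2.85967576e+00]
[([235.6, 180.8, 278.6, 323.5], 0.86)]
((256.5, 218.0), (41.0, 54.0), 0.0) (236, 191, 42, 55)
(-18, -15, 24) [235.87882862 197.3581599 ]
(-18, 15, 24) [280.23020767 197.39331613]
(18, -15, 24) [237.06675701 244.89672832]
(18, 15, 24) [278.90437981 244.92573835]
(96, -6, 12) [250.77468799 320.02878521]
```

Well aligned, and the bin is clear. I'll descend, grip and lift.

>>> carry_out(delta_pos=[[0,-0.0007,0.02],[0,-0.0007,0.04],[0,-0.0007,0.0505],[0,-0.0007,0.0505]], rot=[[0,0,0],[0,0,0],[0,0,0],[0,0,0]])

```text
clock: 11.9
eef_pos: [546.3, 299.4, 24.8]
tcp_rot: [-3.141, -0.002, -2.859]
contact_force: [0.3, 0.2, 0.5]
opening: 0.585
grasp_force: 0.0
```

>>> carry_out(delta_pos=[[0,0,0],[0,0,0],[0,0,0],[0,0,0],[0,0,0],[0,0,0]], rot=[[0,0,0],[0,0,0],[0,0,0],[0,0,0],[0,0,0],[0,0,0]], claw=0.01, grip_force=70)

```text
clock: 12.65
eef_pos: [547.5, 300.0, 26.9]
tcp_rot: [3.141, 0.001, -2.859]
contact_force: [-1.9, 0.4, 6.6]
opening: 0.336
grasp_force: 69.6
```

>>> carry_out(delta_pos=[[0,0,-0.03],[0.003,-0.03,-0.085],[0.008,-0.08,-0.085],[0.014,-0.13,-0.085],[0.02,-0.18,-0.085],[0.026,-0.23,-0.085],[0.031,-0.27,-0.085],[0.0346,-0.2881,-0.085]], rot=[[0,0,5],[0,0,15],[0,0,25],[0,0,35],[0,0,45],[0,0,55],[0,0,65],[0,0,75]])

```text
clock: 13.65
eef_pos: [594.3, 11.3, 111.1]
tcp_rot: [-3.141, 0.0, 2.108]
contact_force: [-0.7, 1.0, -0.8]
opening: 0.333
grasp_force: 69.3
```

>>> carry_out(delta_pos=[[0,0,0],[0,0,0],[0,0,0],[0,0,0.02],[0,0,0.04],[0,0,0.0525],[0,0,0.0525],[0,0,0.0525]], rot=[[0,0,10],[0,0,20],[0,0,28.1],[0,0,28.1],[0,0,28.1],[0,0,28.1],[0,0,28.1],[0,0,28.1]])

```text
clock: 14.65
eef_pos: [594.6, 13.5, 59.0]
tcp_rot: [3.141, -0.0, 1.625]
contact_force: [0.5, 1.1, -0.4]
opening: 0.339
grasp_force: 69.2
```

Run:
```python
from h import *
np.set_printoptions(suppress=True,precision=1)
T=tool();np.save("Tst.npy",T);im=r.grab_frame("wrist");print(T[:3,3],r.sense()['tcp_rot'])
cv2.imwrite("pics/st.png",im)
q=np.array([595.1,-109.4,0])
print("stud top",w2px("wrist",q+[0,0,59.5],T),"mouth",w2px("wrist",q+[-.65,12,45],T))
for x in(18,54,90,96):print("leg",x,w2px("wrist",(T@np.array([-x,-6,14.5,1]))[:3],T))
u=w2px("wrist",q+[0,0,50],T)[0].astype(int);print(u)
a=cv2.resize(im[170:350,180:340],None,fx=3.3,fy=3.3,interpolation=3)
cv2.imwrite("pics/stc.png",a)
```

```text
[594.6  13.5  59. ] [3.1 0.  1.6]
stud top [[246.9 432. ]] mouth [[247.5 395.1]]
leg 18 [[246.1 278.2]]
leg 54 [[246.8 328. ]]
leg 90 [[247.4 371.6]]
leg 96 [[247.5 378.4]]
[247 415]
```

View pics/stc.png

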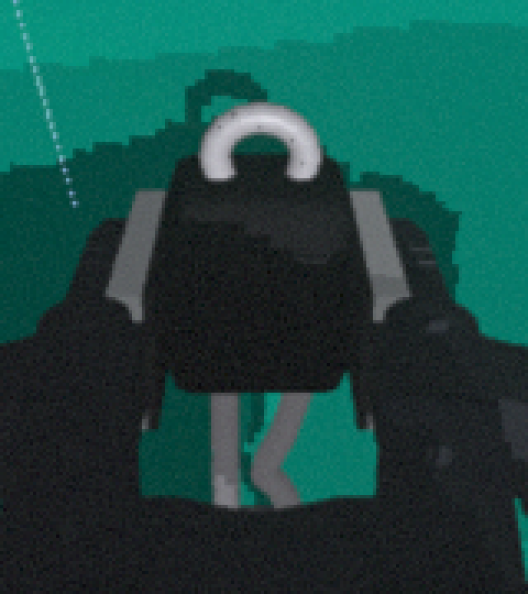

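The wrist view shows the clip held square between the pads, with the straight leg at crop (226,393) on the left; the stud is hidden behind the gripper body. I'll work out the leg's lateral position in the same image space as the stud measurement.

Run:
```python
from h import *
np.set_printoptions(suppress=True,precision=2)
T=np.load("Tst.npy");im=cv2.imread("pics/st.png").astype(int)
fx=np.array([np.cos(np.radians(-86.9)),np.sin(np.radians(-86.9))]);fy=np.array([-fx[1],fx[0]])
red=im[...,2]-im[...,1]//1  # leg grey: r~g ; green bench: g>>r
for v in (293,300,306,312,318):
    row=im[v,238:262];m=(row[:,1]-row[:,2]<25)&(row[:,1]>70);print(v,''.join('#' if k else '.' for k in m))
    w=np.where(m[:14])[0]+238
    if len(w):
        X=px2w("wrist",[(w.mean(),v)],44.5,T)[0]; print(w.min(),w.max(),"fix y rel stud img",(X[:2]-[595.5,-109.4])@fy,"x",(X[:2]-[595.5,-109.4])@fx)
print("tcp fy",(T[:2,3]-[595.5,-109.4])@fy)
# side/scene predicted pixels
q=np.array([595.3,-109.4,45.])
for c in("scene","side"):
    f=r.grab_frame(c);cv2.imwrite(f"pics/{c}1.png",f);print(c,w2px(c,[q,[T[0,3],T[1,3],45]]))
    print([(np.round(d["box"]),d["p"]) for d in r.recognise("clip",c)])
```

```text
293 ......########..........
244 251 fix y rel stud img 0.418971057611504 x -94.604224092853
300 ......########..........
244 251 fix y rel stud img 0.36680260787859265 x -89.63300613250267
306 ......########......####
244 251 fix y rel stud img 0.32129210223572624 x -85.29623468933994
312 ......########....######
244 251 fix y rel stud img 0.2750288236316294 x -80.88773026418929
318 .......#######.......###
245 251 fix y rel stud img 0.5334253200185857 x -76.40587025853343
tcp fy 5.716540177609909
scene [[271.01 177.76]
 [244.34 191.43]]
[(array([296., 196., 315., 210.]), 0.63), (array([236., 188., 245., 196.]), 0.43)]
side [[264.3  208.37]
 [255.18 194.48]]
[(array([201., 217., 234., 228.]), 0.69), (array([253., 190., 263., 203.]), 0.4)]
```

>>> carry_out(delta_pos=[[0,0,-0.0008],[-0.006,0,-0.0008],[-0.011,0,-0.0008],[-0.015,0,-0.0008],[-0.018,0,-0.0008],[-0.021,0,-0.0008],[-0.024,0,-0.0008],[-0.024,0,-0.0008]], rot=[[0,0,0],[0,0,0],[0,0,0],[0,0,0],[0,0,0],[0,0,0],[0,0,0],[0,0,0]])

```text
clock: 15.9
eef_pos: [595.6, -10.6, 59.6]
tcp_rot: [-3.142, 0.0, 1.625]
contact_force: [-0.4, 0.4, -1.4]
opening: 0.339
grasp_force: 69.2
```

The tip is about 9 mm past the mouth with no reaction force, so it's in the hole. I'll keep pushing.

>>> carry_out(delta_pos=[[-0.004,0,0],[-0.008,0,0],[-0.012,0,0],[-0.016,0,0],[-0.02,0,0],[-0.02,0,0]], rot=[[0,0,0],[0,0,0],[0,0,0],[0,0,0],[0,0,0],[0,0,0]])

```text
clock: 16.65
eef_pos: [597.4, -30.8, 59.8]
tcp_rot: [3.14, 0.0, 1.625]
contact_force: [1.6, -0.2, -0.8]
opening: 0.335
grasp_force: 69.2
```

>>> carry_out(delta_pos=[[-0.004,0,0],[-0.008,0,0],[-0.012,0,0],[-0.015,0,0],[-0.015,0,0]], rot=[[0,0,0],[0,0,0],[0,0,0],[0,0,0],[0,0,0]])

```text
clock: 17.27
eef_pos: [598.3, -46.4, 59.9]
tcp_rot: [3.14, 0.001, 1.625]
contact_force: [3.2, -5.2, -1.4]
opening: 0.334
grasp_force: 69.3
```

>>> carry_out(delta_pos=[[-0.003,0,0],[-0.005,0,0],[-0.005,0,0]], rot=[[0,0,0],[0,0,0],[0,0,0]])

```text
clock: 17.65
eef_pos: [597.7, -51.1, 59.6]
tcp_rot: [-3.142, 0.001, 1.625]
contact_force: [4.3, -4.3, -0.4]
opening: 0.336
grasp_force: 69.3
```

>>> carry_out(delta_pos=[[-0.0015,0,0],[-0.003,0,0],[-0.003,0,0]], rot=[[0,0,0],[0,0,0],[0,0,0]])

```text
clock: 18.02
eef_pos: [597.8, -53.2, 59.5]
tcp_rot: [-3.141, -0.0, 1.625]
contact_force: [4.1, 1.4, -1.1]
opening: 0.336
grasp_force: 69.3
```

The force pulled in by about 5 N and then settled near zero, so the sprung leg has snapped over. I'll release, rise and measure.

>>> carry_out(delta_pos=[[0,0,0],[0,0,0],[0,0,0],[0,0,-0.03],[0,0,-0.08],[-0.03,0,-0.14],[-0.06,0,-0.14],[-0.06,0,-0.14]], rot=[[0,0,0],[0,0,0],[0,0,0],[0,0,0],[0,0,0],[0,0,0],[0,0,0],[0,0,0]], claw=0.05)

```text
clock: 19.02
eef_pos: [601.4, -115.0, 200.6]
tcp_rot: [3.14, 0.001, 1.623]
contact_force: [-0.7, 0.3, -0.6]
opening: 0.585
grasp_force: 0.0
```

Run:
```python
from h import *
np.set_printoptions(suppress=True,precision=2)
T=tool();im=r.grab_frame("wrist");cv2.imwrite("pics/end.png",im);np.save("Tend.npy",T);print(T[:3,3])
fx=np.array([np.cos(np.radians(-86.9)),np.sin(np.radians(-86.9))]);fy=np.array([-fx[1],fx[0]])
for d in r.cut_out("clip","wrist")[:2]:
    print(d["box"],d["p"])
    v=im.max(2);m=(d["mask"]&(v<90)).astype(np.uint8)
    c=max(cv2.findContours(m,0,2)[0],key=cv2.contourArea);bx=cv2.boundingRect(c);print(bx,cv2.minAreaRect(c))
S=np.array([595.5,-109.4])
def P(x,y,z):return np.r_[S+x*fx+y*fy,z]
print("stud top",w2px("wrist",P(0,0,59.5),T))
for q in [(-36,-9,57),(-36,21,57),(-72,-9,57),(-72,21,57)]:print("grip pred",q,w2px("wrist",P(*q),T))
for q in [(42,0,45),(30,0,45),(12,0,45)]:print("leg",w2px("wrist",P(*q),T))
np.save("crop.npy",im)
u=w2px("wrist",P(42,0,45),T)[0].round().astype(int)
g=cv2.cvtColor(im,cv2.COLOR_BGR2GRAY)
print(u);print(g[u[1]-30:u[1]+14:2,u[0]-10:u[0]+24])
```

```text
[ 601.39 -115.03  200.65]
[69.7, 150.2, 174.2, 202.3] 0.91
(149, 194, 21, 5) ((159.1199951171875, 196.3399658203125), (3.535533905029297, 19.940412521362305), 81.8698959350586)
[245.3, 91.6, 272.1, 215.4] 0.6
(243, 105, 31, 38) ((258.0, 123.5), (37.0, 30.0), 90.0)
stud top [[251.22 180.75]]
grip pred (-36, -9, 57) [[241.76 144.52]]
grip pred (-36, 21, 57) [[272.46 144.48]]
grip pred (-72, -9, 57) [[241.02 105.83]]
grip pred (-72, 21, 57) [[273.05 105.79]]
leg [[251.82 213.89]]
leg [[251.74 203.72]]
leg [[251.61 187.98]]
[252 214]
[[132 131 139 179 206 212 208 211 213 211 210 212 212 213 211 193 160 150
  143 150 211 222 201 168 174 178 176 181 181 179 180 179 180 170]
 [191 166 138 126 147 179 203 209 210 211 211 208 208 185 158 145 141 142
  168 196 192 172 158 174 184 180 177 182 177 178 176 179 175 167]
 [183 185 182 148 122 113 112 113 121 137 136 124 116 120 121 119 112 143
  165 190 171 150 168 180 182 176 176 178 178 177 175 177 176 160]
 [176 178 180 180 184 182 172 170 116 128 147 175 166 148 175 184 180 131
  146 183 187 166 160 176 179 184 176 180 180 179 174 177 175 162]

[... 1838 characters left out ...]
 126 123 121 126 128 127 114 108  98  88  94 102 121 128 129 128 126
  129 123 127 108 102 101  97 101  97  99  98  96  95  90  95 100]
 [128 127 126 122 117 118 112  88  68  70  67  68  72  72  89 115 122 124
  123 125 126 108 105 101  99  97  98  98  96  95  96  88  98 105]
 [131 128 123 110 119 120 120 121 122 118 117 120 122 124 124 130 126 118
  123 122 125 128 130 124 102 100  96  96  95  94  95  92  93  99]
 [126 121 116 131 126 125 126 121 124 128 128 128 129 131 131 132 133 159
  131 128 129 127 126 126 120 123 158 162 117  98  97  91  93  97]
 [129 125 110 117 159 140 129 129 131 131 134 136 135 129 137 140 173 134
  125 194 197 192 194 192 197 195 186 171 118  94  95  86  92  98]]
```

Run:
```python
from h import *
im=np.load("crop.npy");g=cv2.cvtColor(im,cv2.COLOR_BGR2GRAY)
m=(g[164:194,236:268]>200).astype(np.uint8);n,l,s,c=cv2.connectedComponentsWithStats(m);print(s,c+[236,164])
T=np.load("Tend.npy")
a=px2w("wrist",[(258,105),(258,143)],56,T);print(a)
for d in("bead_jar","caliper","screwdriver"):
    print(d,[(np.round(k["box"]),round(k["p"],2)) for k in r.recognise(d,"side")[:1]])
print(g[138:150,250:266])
```

```text
[[  0   0  32  30 789]
 [  9  12  14  11 126]
 [ 26  13   4   9  17]
 [  0  15   8   9  28]] [[251.8086185  177.89860583]
 [250.92063492 180.83333333]
 [263.82352941 181.58823529]
 [237.92857143 183.07142857]]
[[598.46078823 -36.40523357  56.        ]
 [600.34792043 -71.75748138  56.        ]]
bead_jar [(array([288., 237., 313., 277.]), 0.75)]
caliper [(array([199., 257., 281., 290.]), 0.67)]
screwdriver [(array([263., 174., 279., 182.]), 0.44)]
[[ 69  70  69  67  64  63  68  67  64  64  66  60  59  61  57  63]
 [ 55  62  60  61  59  62  58  55  60  59  53  56  54  55  53  56]
 [ 49  49  50  51  51  51  49  50  51  47  51  46  44  50  46  46]
 [ 39  39  42  45  41  39  43  42  39  45  41  43  40  45  59  66]
 [ 64  80  97  88  80  57  38  38  43  44  52  54  62  98 138 172]
 [102 165 206 200 172  97  52  49  42  45  51  60  70 129 183 227]
 [ 96 176 225 215 183 101  58  57  56  58  48  52  61 138 188 232]
 [ 92 175 226 216 177 110  82  82  83  69  60  63  66 119 180 226]
 [ 96 176 221 216 181 112  91  97  89  74  72  66  70 109 174 226]
 [102 174 221 216 183 114  93  93  72  66  66  73  69 102 170 220]
 [ 91 176 224 217 183 114  92  90  66  64  72  67  73 118 177 227]
 [ 88 174 221 217 181 114  95  88  71  67  66  67  77 141 190 232]]
```

```bash
python3 -c "
from rig import r
print(r.sign_off())"
```

```text
the job is handed in; nothing more can be done
None
```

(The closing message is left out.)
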